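Unlock the jar carousel and hold the red-lidded jar at the front

TASK

Free the jar carousel by turning its black lock knob a quarter turn anticlockwise (seen from above) until it clicks over into its other stop, and leave it there. Then turn the carousel by the wooden handle in its middle until the jar with the red lid stands right behind the red front mark on the base, and finish still gripping the handle, holding the carousel still so that I can unscrew that lid: do not let go. Do not push on the jars, which stand loose in their seats, and leave the things round the carousel alone.

Things in the scene. Friction and masses are not known exactly. Their poses are not given: they have to be found in the camera images.
- carousel_base: fixed round plywood base of the carousel, 324 mm across and 12 mm thick, lying on the saw table. Origin: centre of its underside, on the turntable's axis. Its -x axis points to the front (roughly to the robot), where a red pointer is let into the board; z up
- front_mark (a point): the red pointer on the base, 130 mm from the turntable's axis along the base's -x axis, 14 mm above the table. A jar is at the front when its axis lies on the line from the turntable's axis to this mark
- lock_knob (a joint): lock knob angle: 0 = locked (start), 1.5 = unlocked stop, growing anticlockwise from above. A spring detent (peak 0.12 N m) drives it to the nearer stop, tipping over at 0.75; beyond, it snaps on to 1.5 and stays. Locked, the bolt that it drives sits in the one notch of the turntable's rim, at its starting angle only; at the unlocked stop the turntable is free
- knob_grip (a point): centre of the knob's black bar (46 long, 16 wide, 36 high; 45 to 81 mm above the table), on its upright axis, 124 mm from the turntable's axis, 36 degrees right of the front mark, between two jars. x runs along the bar and turns with it (fingers close along y). A detent block, top 41 mm above the table, stands 33 mm from the axis, outward and away from the mark: keep fingertips above 48 mm
- turntable: the turning part: round plywood deck 210 mm across (top 38 mm above the table) on an aluminium plate 224 mm across, with jar seats, centre post and wooden handle. Origin on the table on the turning axis; z up; x axis along the handle. At the start its axes are parallel to the base's. Unlocked, it turns either way without end, on a damped bearing (0.05 N m plus 0.25 N m per rad/s), and stays where it is left
- handle_grip (a point): centre of the wooden bar handle on top of the centre post, on the turning axis, 131 mm above the table: 84 mm long (its x axis), 24 mm wide (y, the way to grip it), 38 mm high (112 to 150 mm above the table), rounded edges; it turns with the turntable. The jar lids lie below it, tops at 96 mm
- jar_red: glass jar with the red lid, the one wanted: 49 mm in diameter, 58 mm high, 0.16 kg, standing loose in a rubber seat ring 14 mm high on the turntable, with its axis 75 mm from the turntable's axis. Origin: centre of its underside, 38 mm above the table; z up. The five seats lie 72 degrees apart; at the start the red jar is in any seat but the front one
- jar_white: the same jar with a white lid, in another seat (the front one at the start)
- jar_blue: the same jar with a blue lid, in another seat
- jar_black: the same jar with a black lid, in another seat
- jar_yellow: the same jar with a yellow lid, in another seat
- tape_measure: yellow tape measure 36 x 94 x 69 mm, loose, beside the carousel; origin at the centre of its underside; leave alone
- sanding_block: cork sanding block 67 x 122 x 32 mm, loose, beside the carousel; origin at the centre of its underside; leave alone
- spring_clamp: black spring clamp 55 x 119 x 26 mm, loose, beside the carousel; origin at the centre of its underside; leave alone
There are look-alikes about, which are no part of the job. What is shaped like the jar_yellow but pink or turquoise is not meant.

How it is judged (in metres and radians):
On the way, in this order (a step that is already met when the one before it is completed fails the run):
1. the lock knob has clicked over to its unlocked stop (value of joint lock_knob above 1.3 rad), for 0.2 s.
2. the red-lidded jar has been brought to the front by the gripped handle (y of jar_red in the frame of carousel_base between -0.01 and 0.01 m and x of jar_red in the frame of carousel_base below -0.05 m and contact force between the fingers and turntable above 2 N and distance between the grasp point and handle_grip below 0.05 m), for 0.2 s.
At the end, for the whole second after the job is handed in: fingers grip the handle (over 2 N, within 50 mm of its centre); knob beyond 1.3 rad; turntable still (under 0.05 rad/s); red-lidded jar at the front, its axis within 10 mm of the line from the turning axis to the front mark; all five jars upright in their seats (all of step 2 and value of joint lock_knob above 1.3 rad and angular speed of turntable below 0.05 rad/s and angle between each of jar_white, jar_red, jar_blue, jar_black, jar_yellow's own z axis and vertical below 0.12 rad and z of each of jar_white, jar_red, jar_blue, jar_black, jar_yellow in the frame of carousel_base below 0.045 m); the arm keeps its last pose, push and grip.
It fails at once if a jar knocked over or lifted out of its seat (angle between any of jar_white, jar_red, jar_blue, jar_black, jar_yellow's own z axis and vertical above 0.35 rad or z of any of jar_white, jar_red, jar_blue, jar_black, jar_yellow in the frame of carousel_base above 0.055 m).
It fails at once if the robot pushed on a jar with more than 3 N (contact force between any of the fingers, the arm and jar_white above 3 N or contact force between any of the fingers, the arm and jar_red above 3 N or contact force between any of the fingers, the arm and jar_blue above 3 N or contact force between any of the fingers, the arm and jar_black above 3 N or contact force between any of the fingers, the arm and jar_yellow above 3 N).
It fails at once if a thing beside the carousel was moved by more than 20 mm (distance of any of tape_measure, sanding_block, spring_clamp from where it was at the start of the episode above 0.02 m).
It also fails if it takes over 58 s, if anything falls off the work surface, if the arm or the gripper's body presses on something with over 40 N, if the wrist force passes 120 N, or if a joint passes its speed limit or range.

ROBOT

A 6-joint arm with a two-finger parallel gripper is mounted at the origin on the work surface; the furniture and walls round the work are solid. World frame = base frame: x ahead of the robot, y to its left, z up, the work surface at z = 0. Lengths are in m, angles in degrees, forces in N, time in s.
With the tool pointing down it reaches from about 0.2 to 0.875 m from the base axis. Payload 3.4 kg.
Tool frame: the origin (TCP) lies midway between the tips of the shut fingers; the grasp point (between the pads) lies 19 mm behind it; z points along the fingers, y is the line along which they close (so a half turn about z gives the same grasp; the last joint's range is limited). The gripper opens to 94 mm and grips with 3 to 60 N. Pads are 16 mm wide; open, the fingers measure 119 mm over their backs; the gripper's body (75 mm by 177 mm) begins 78 mm behind the grasp point.
Start: joints at [-82.277, 15.808, 86.224, -0, 77.962, -6.933], TCP at [0.145, -0.556, 0.205] pointing down, gripper open.
Joint ranges: [-165.64, 165.64], [-43.16, 119.46], [12.63, 154.43], [-67.54, 247.53], [6.08, 155.33], [-154.97, 154.97]. Speed limits (degrees/s): [147.25, 147.25, 180, 180, 180, 180].

INTERFACE

Orientations are given as [roll, pitch, yaw] about the fixed x, y, z axes, in that order (R = Rz(yaw) Ry(pitch) Rx(roll)).
In Python, from cell import r gives the robot as it stands.
- The arm moves only by the tool arm_command, never from a script. Its argument "motion" is a list that holds one entry, the list of rows, each a list of 6 numbers: the shift along the tool's x, y, z in units of 250 mm (1.0 is 250 mm), then the turn, a rotation vector about the tool's x, y, z in units of 30 degrees (1.0 is 30 degrees). A call has 1 to 8 rows; each row is the pose to reach, as a shift and turn from the pose commanded when the call began, along the tool's axes at that moment; what a row does not reach only later rows make up. A row lasts 1/10 s, in which the tool goes at most 50 mm and 8.59 degrees, less where a joint would pass 70% of its speed; a pose out of reach is approached as far as the arm can. A call with a number of a shift or a turn outside -1 to 1 is refused whole. A call with a gripper value outside its range is refused whole. "jaw" is the opening, from 0 (shut) to 1 (fully open), set as the call begins (left out, the last holds). The fingers move at their own pace and stop on an object; the grip force is fixed at half the most. Time passes only in rows, so rows that repeat a pose let the fingers close. It gives the time, the measured TCP pose, the force, the opening and the grip force at its end, in the units of the state.
- r.get_state(): the state, without advancing time (a new reading comes with each control period).
- r.get_image(name): name is "scene" or "top"; returns (picture, depth): 480x640x3 uint8, red, green, blue; 480x640 float32, m along the optical axis (not along the pixel's ray), 0 where there is no reading.
- r.calibration(name): a dict with "intrinsics" (3x3 intrinsics, pixels), "eye" and "orientation" of the camera in the world. Camera axes: x right, y down, z forward; pixel columns grow to the right and rows downward; lengths in m; the calibration is good to about 2 mm. A picture is of the moment at which its call begins. calibration takes no time and is no camera call.
- r.job_done(): hands the job in; it is judged then, once.
The state is a dict: "time": time; "joints": joint angles; "qd": joint speeds; "effort": joint torques, N m; "position": TCP position; "tcp_rot": TCP orientation; "force": force on the tool from outside, world axes, zero at the start; "wrist_torque": the same for the moment, N m; "width": opening from 0.0 (shut) to 1.0 (fully open); "gripper_force": force on a finger pad.
Only numpy, scipy, OpenCV 4.12 (cv2) and the standard library are available. Lean on these libraries where they do the work, as an engineer would, in place of code of your own. Each camera call takes 0.05 s, during which the arm holds its last target. There are 200 camera calls.

## Working session

There is one attempt and no reset: what is moved stays moved. The work goes in short steps, Python scripts to look and compute and a tool call to move; the robot and the scene stay as the last step left them, time stands still between calls to the robot, and variables do not carry over. Pictures are saved under pics/ and viewed, at most 10 in all, crops included, and the job is handed in when it is done.

Besides the shell and the picture viewer there is one more tool, called as name([rows], argument=value, ...), one row to a line, values as JSON. arm_command: Moves the arm, as the interface text tells. Shifts and turns lie within -1 to 1; 1 stands for 250 mm of shift or 30 degrees of turn. Its arguments: {"type":"object","properties":{"motion":{"type":"array"},"jaw":{"type":"number"}},"required":["motion"]}

```bash
mkdir -p pics; ls; python3 - <<'E'
from cell import r
import cv2,numpy as np
for n in("scene","top"):
    im,d=r.get_image(n); cv2.imwrite(f"pics/{n}0.png",im[:,:,::-1]); np.savez(f"pics/{n}0.npz",im=im,d=d)
    c=r.calibration(n); print(n,c)
print(r.get_state())
E
```

```text
pics
scene {'intrinsics': array([[588.11998982,   0.        , 317.89336085],
       [  0.        , 588.11998982, 243.73928309],
       [  0.        ,   0.        ,   1.        ]]), 'eye': array([-0.39179517, -0.63092178,  1.09893486]), 'orientation': array([-1.32657216e+02, -5.51567280e-02, -5.50914741e+01])}
top {'intrinsics': array([[436.73034512,   0.        , 324.01910491],
       [  0.        , 436.73034512, 240.46663935],
       [  0.        ,   0.        ,   1.        ]]), 'eye': array([0.41877086, 0.00879942, 1.0953063 ]), 'orientation': array([-173.79509798,   -0.81030455,  -91.44423831])}
{'time': 0.1, 'joints': array([-8.22766534e+01,  1.58430111e+01,  8.62850702e+01,  1.48553650e-04,
        7.79626773e+01, -6.93256408e+00]), 'qd': array([ 0.04299534, -0.13706097, -0.13341978, -0.08755043, -0.20732998,
        0.02628683]), 'effort': array([ 1.60344171e-03, -4.05456626e+01, -2.37779528e+01,  7.02937064e-02,
        2.98600097e-02, -4.47991886e-05]), 'position': array([ 0.14541438, -0.55580238,  0.20472122]), 'tcp_rot': array([-1.79909922e+02, -1.10988296e-02,  1.46558709e+01]), 'force': array([ 1.06735318, -0.24844609,  0.51280535]), 'wrist_torque': array([-0.00664043, -0.03022584,  0.0030283 ]), 'gripper_force': 0.0, 'width': 1.004250885421394}
```

View pics/top0.png

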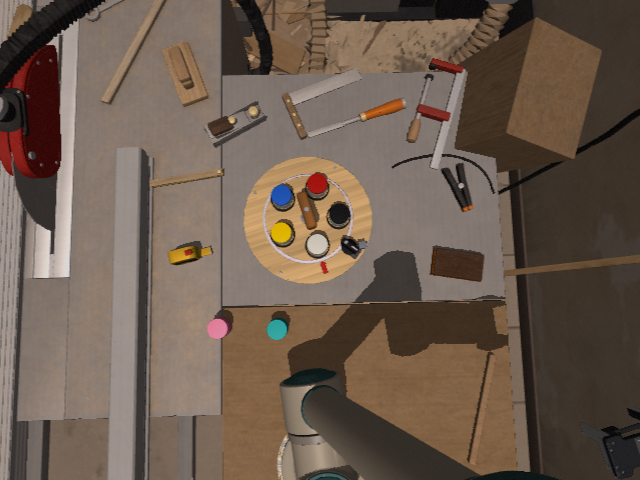

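View pics/scene0.png

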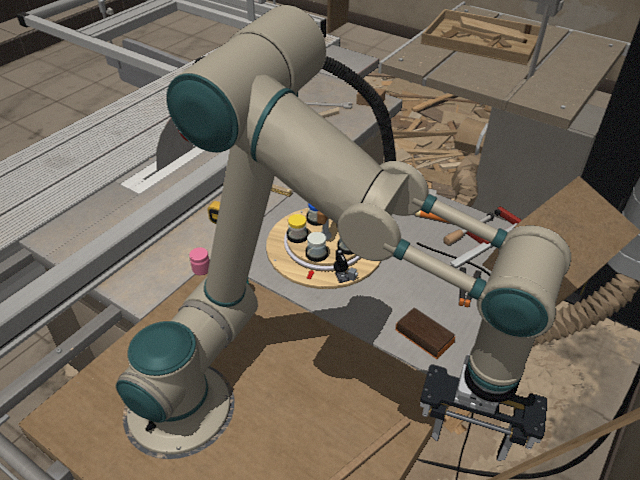

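The top view shows the carousel centred near (308,220), with the handle at (308,209), red lid (317,184), white lid (317,244), knob (351,245) and red mark (324,267). Next I turn these into positions.

```bash
cat > h.py <<'E'
from cell import r
import cv2,numpy as np
from scipy.spatial.transform import Rotation as R
def cloud(n,d):
    c=r.calibration(n);K=c["intrinsics"]
    v,u=np.mgrid[:480,:640]
    p=np.stack([(u-K[0,2])/K[0,0]*d,(v-K[1,2])/K[1,1]*d,d],-1)
    return p@R.from_euler('xyz',c["orientation"],degrees=True).as_matrix().T+c["eye"]
E
python3 - <<'E'
from h import *
f=np.load("pics/top0.npz");im,d=f["im"],f["d"];P=cloud("top",d)
np.set_printoptions(precision=4,suppress=True)
for n,(u,v) in dict(table=(270,290),table2=(400,200),base=(260,240),base2=(350,185),deck=(295,215)).items(): print(n,P[v,u])
tz=np.median(P[285:292,255:300,2]);print("table",tz)
hsv=cv2.cvtColor(im,cv2.COLOR_RGB2HSV).astype(int)
for n,(u,v) in dict(red=(317,184),white=(317,244),blue=(283,196),black=(339,215),yellow=(281,234)).items():
    Q=P[v-18:v+19,u-18:u+19].reshape(-1,3);z=Q[:,2]-tz
    q=Q[abs(z-.096)<.006]; print(n,len(q),cv2.minEnclosingCircle(q[:,:2].astype(np.float32)),q.mean(0))
Q=P[180:240,280:335].reshape(-1,3);q=Q[(Q[:,2]-tz>.14)&(Q[:,2]-tz<.16)]
print("handle",len(q),cv2.minAreaRect(q[:,:2].astype(np.float32)),q[:,2].max()-tz)
Q=P[225:260,335:372].reshape(-1,3);q=Q[(Q[:,2]-tz>.07)&(Q[:,2]-tz<.09)]
print("knob",len(q),cv2.minAreaRect(q[:,:2].astype(np.float32)),q.mean(0))
m=(hsv[...,1]>170)&((hsv[...,0]<8)|(hsv[...,0]>172));m[:255]=0;m[280:]=0;m[:,:310]=0;m[:,340:]=0
print("mark",m.sum(),P[m].mean(0))
# base circle
Q=P[145:295,235:385];g=(abs(Q[...,2]-tz-.012)<.006)&(hsv[145:295,235:385,1]>70)
q=Q[g][:,:2];print("base",g.sum(),cv2.minEnclosingCircle(q.astype(np.float32)))
cv2.imwrite("pics/c.png",cv2.resize(im[150:290,235:400,::-1],None,fx=4.2,fy=4.2,interpolation=cv2.INTER_CUBIC))
E
```

```text
table [ 0.4167  0.1279 -0.0008]
table2 [ 0.637  -0.2066 -0.0007]
base [0.5412 0.15   0.0112]
base2 [ 0.6767 -0.0791  0.0082]
deck [0.5974 0.0603 0.0396]
table -0.000744349759719265
red 323 ((0.6628058552742004, 0.0052291289903223515), 0.02435937710106373) [0.6619 0.0044 0.0952]
white 332 ((0.5201480388641357, 0.0076126218773424625), 0.02400532364845276) [0.5201 0.0072 0.0953]
blue 327 ((0.6375100016593933, 0.08848267793655396), 0.024458086118102074) [0.6368 0.0883 0.0952]
black 328 ((0.5900241732597351, -0.04645784944295883), 0.024016305804252625) [ 0.5898 -0.0457  0.0951]
yellow 337 ((0.5489805936813354, 0.09045467525720596), 0.02394969016313553) [0.5485 0.0905 0.0953]
handle 405 ((0.5915817618370056, 0.028991511091589928), (0.08314015716314316, 0.023874061182141304), 16.90229606628418) 0.15539550132190716
knob 134 ((0.5171180963516235, -0.0696074441075325), (0.04495089501142502, 0.01614576391875744), 52.58058166503906) [ 0.5166 -0.0691  0.0793]
mark 52 [ 0.4694 -0.0069  0.0135]
base 5974 ((0.5922461152076721, 0.03003927692770958), 0.16213832795619965)
```

View pics/c.png

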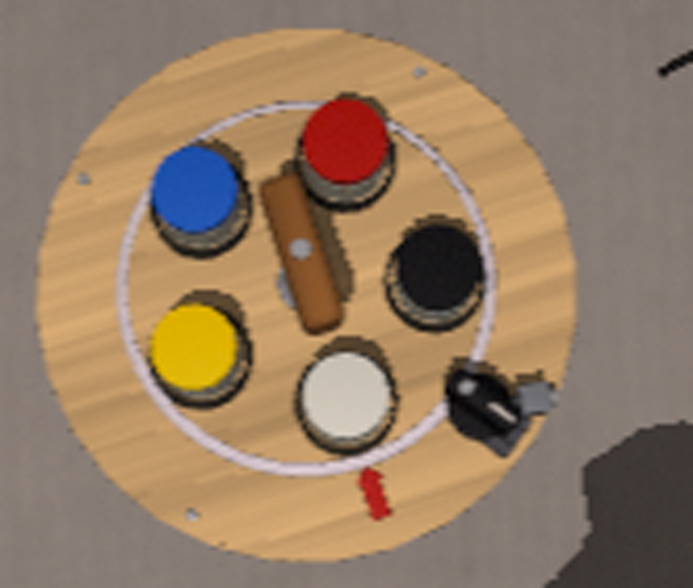

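The crop confirms it: the knob bar is radial, red is at the back, and white is at the front. Red has to go 144° clockwise to reach the front. First I fly above the knob.

arm_command([
  [[0.12, -0.095, 0, 0, 0, -0.08], [0.24, -0.19, 0, 0, 0, -0.16], [0.36, -0.285, 0, 0, 0, -0.24], [0.48, -0.38, 0, 0, 0, -0.32], [0.6, -0.47, 0, 0, 0, -0.4], [0.72, -0.565, 0, 0, 0, -0.48], [0.84, -0.66, 0, 0, 0, -0.56], [0.965, -0.753, 0, 0, 0, -0.64]],
], jaw=0.48)

```text
time: 0.9
position: [0.3317, -0.3116, 0.2052]
tcp_rot: [-180.0, 0.0, 33.9]
force: [0.5, -0.6, -0.3]
width: 0.481
gripper_force: 0.0
```

```bash
cat > go.py <<'E'
from h import *; import sys
x,y,z,yaw=map(float,sys.argv[1:5]); s=r.get_state()
A=R.from_euler('xyz',s["tcp_rot"],degrees=True);B=R.from_euler('xyz',[180,0,yaw],degrees=True)
np.set_printoptions(precision=3,suppress=True)
print("t",s["time"],"pos",s["position"],"rot",s["tcp_rot"],"j",s["joints"],"w",s["width"])
print("units",A.inv().apply(np.array([x,y,z])-s["position"])/.25,np.degrees((A.inv()*B).as_rotvec())/30)
E
python3 go.py .5168 -.0694 .2 52.7
```

```text
t 0.9 pos [ 0.332 -0.312  0.205] rot [-179.975    0.003   33.931] j [-51.981   5.391  99.729  -0.002  74.905   4.088] w 0.480916039995335
units [ 1.155 -0.39   0.021] [-0.001 -0.    -0.626]
```

arm_command([
  [[0.12, -0.045, 0, 0, 0, -0.08], [0.24, -0.09, 0, 0, 0, -0.16], [0.36, -0.135, 0, 0, 0, -0.24], [0.48, -0.18, 0, 0, 0, -0.32], [0.6, -0.225, 0, 0, 0, -0.4], [0.72, -0.27, 0, 0, 0, -0.48], [0.84, -0.32, 0, 0, 0, -0.56], [0.96, -0.37, 0, 0, 0, -0.626]],
])

```text
time: 1.7
position: [0.4794, -0.1013, 0.2051]
tcp_rot: [-180.0, 0.0, 52.7]
force: [0.6, -0.1, 0.4]
width: 0.479
gripper_force: 0.0
```

```bash
python3 go.py .5168 -.0694 .15 52.7
```

```text
t 1.7 pos [ 0.479 -0.101  0.205] rot [-179.969    0.019   52.731] j [-20.07    8.474  96.063  -0.01   75.498  17.202] w 0.47860121580273957
units [0.192 0.042 0.22 ] [-0.001  0.001  0.001]
```

arm_command([
  [[0.1, 0.02, 0.05, 0, 0, 0], [0.192, 0.042, 0.12, 0, 0, 0], [0.192, 0.042, 0.22, 0, 0, 0], [0.192, 0.042, 0.3, 0, 0, 0], [0.192, 0.042, 0.3, 0, 0, 0]],
])

```text
time: 2.2
position: [0.514, -0.0699, 0.1275]
tcp_rot: [-179.6, 0.2, 52.7]
force: [-0.3, 0.1, 0.7]
width: 0.48
gripper_force: 0.0
```

```bash
python3 go.py .5168 -.0694 .06 52.7; python3 - <<'E'
from h import *
a,_=r.get_image("top");b,_=r.get_image("scene")
a=cv2.resize(a[170:290,270:430],(640,480));b=cv2.resize(b[180:300,250:410],(640,480))
cv2.imwrite("pics/k1.png",cv2.resize(np.hstack([a,b]),(800,300))[:,:,::-1])
E
```

```text
t 2.2 pos [ 0.514 -0.07   0.127] rot [-179.625    0.161   52.671] j [-15.428  14.538  99.796  -0.011  66.074  21.906] w 0.4804699511649245
units [0.009 0.009 0.27 ] [-0.012  0.005 -0.001]
```

View pics/k1.png

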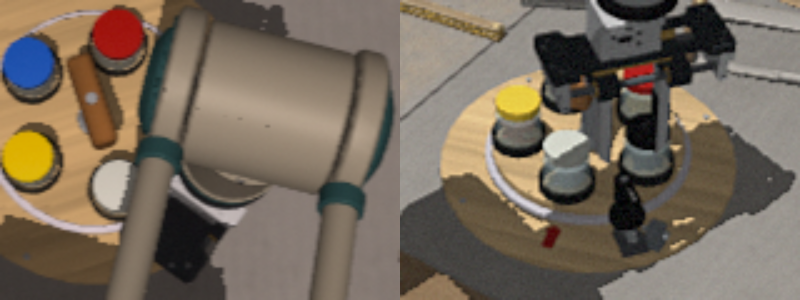

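The fingers hang over the knob, straddling it, with the jars clear. I descend and close.

arm_command([
  [[0.009, 0.009, 0.09, -0.012, 0.005, 0], [0.009, 0.009, 0.18, -0.012, 0.005, 0], [0.009, 0.009, 0.24, -0.012, 0.005, 0], [0.009, 0.009, 0.27, -0.012, 0.005, 0], [0.009, 0.009, 0.27, -0.012, 0.005, 0], [0.009, 0.009, 0.27, -0.012, 0.005, 0]],
])

```text
time: 2.9
position: [0.5206, -0.0708, 0.0641]
tcp_rot: [179.5, -0.2, 52.6]
force: [-0.4, -0.2, 0.2]
width: 0.476
gripper_force: 0.0
```

```bash
python3 go.py .5168 -.0694 .06 52.7
```

```text
t 2.9 pos [ 0.521 -0.071  0.064] rot [179.523  -0.193  52.627] j [-15.335  18.266 104.802  -0.001  56.417  22.039] w 0.47602974226215644
units [-0.005 -0.016  0.016] [ 0.016 -0.006 -0.002]
```

arm_command([
  [[-0.005, -0.016, 0.016, 0.016, -0.006, 0], [-0.005, -0.016, 0.016, 0.016, -0.006, 0], [-0.005, -0.016, 0.016, 0.016, -0.006, 0]],
])

```text
time: 3.2
position: [0.5159, -0.069, 0.0592]
tcp_rot: [-179.9, 0.0, 52.6]
force: [-0.9, -0.5, 1.0]
width: 0.481
gripper_force: 0.0
```

arm_command([
  [[0, 0, 0, 0, 0, 0], [0, 0, 0, 0, 0, 0], [0, 0, 0, 0, 0, 0], [0, 0, 0, 0, 0, 0], [0, 0, 0, 0, 0, 0], [0, 0, 0, 0, 0, 0]],
], jaw=0.05)

```text
time: 3.8
position: [0.5159, -0.0691, 0.0589]
tcp_rot: [-179.9, 0.0, 52.6]
force: [0.5, -0.4, -0.9]
width: 0.166
gripper_force: 30.0
```

```bash
python3 go.py .5168 -.0694 .06 52.7
```

```text
t 3.8 pos [ 0.516 -0.069  0.059] rot [-179.904    0.035   52.648] j [-15.297  18.547 105.269   0.005  56.286  22.053] w 0.1664926540578277
units [ 0.001  0.004 -0.004] [-0.003  0.001 -0.002]
```

arm_command([
  [[0, 0, 0, 0, 0, -0.12], [0, 0, 0, 0, 0, -0.24], [0, 0, 0, 0, 0, -0.36], [0, 0, 0, 0, 0, -0.48], [0, 0, 0, 0, 0, -0.6], [0, 0, 0, 0, 0, -0.72], [0, 0, 0, 0, 0, -0.84], [0, 0, 0, 0, 0, -0.96]],
])

```text
time: 4.6
position: [0.5161, -0.0691, 0.0589]
tcp_rot: [-179.9, -0.0, 81.6]
force: [1.1, -0.9, -2.9]
width: 0.162
gripper_force: 30.0
```

arm_command([
  [[0, 0, 0, 0, 0, -0.12], [0, 0, 0, 0, 0, -0.24], [0, 0, 0, 0, 0, -0.36], [0, 0, 0, 0, 0, -0.48], [0, 0, 0, 0, 0, -0.6], [0, 0, 0, 0, 0, -0.72], [0, 0, 0, 0, 0, -0.84], [0, 0, 0, 0, 0, -0.96]],
])

```text
time: 5.4
position: [0.5164, -0.0691, 0.059]
tcp_rot: [-180.0, -0.0, 110.4]
force: [1.3, -0.4, -1.8]
width: 0.169
gripper_force: 30.0
```

arm_command([
  [[0, 0, 0, 0, 0, -0.12], [0, 0, 0, 0, 0, -0.24], [0, 0, 0, 0, 0, -0.36], [0, 0, 0, 0, 0, -0.48], [0, 0, 0, 0, 0, -0.6], [0, 0, 0, 0, 0, -0.72], [0, 0, 0, 0, 0, -0.84], [0, 0, 0, 0, 0, -0.92]],
])

```text
time: 6.2
position: [0.5167, -0.069, 0.0589]
tcp_rot: [180.0, -0.0, 138.0]
force: [1.7, 0.6, -4.8]
width: 0.172
gripper_force: 30.0
```

arm_command([
  [[0, 0, 0, 0, 0, 0], [0, 0, 0, 0, 0, 0], [0, 0, 0, 0, 0, 0]],
])

```text
time: 6.5
position: [0.5166, -0.069, 0.059]
tcp_rot: [180.0, -0.0, 137.8]
force: [3.1, 2.3, 0.8]
width: 0.164
gripper_force: 30.0
```

```bash
python3 go.py .5168 -.0694 .06 138.6; python3 -c "
from h import *;print(r.get_state()['wrist_torque'])"
```

```text
t 6.5 pos [ 0.517 -0.069  0.059] rot [179.979  -0.043 137.797] j [-15.288  18.558 105.244   0.046  56.226 -63.11 ] w 0.1642946847111471
units [-0.002 -0.001 -0.004] [ 0.001 -0.001 -0.027]
[ 0.03466602 -0.87867483  0.03653693]
```

The knob is turned. I open the jaw and lift, then check.

arm_command([
  [[0, 0, 0, 0, 0, 0], [0, 0, 0, 0, 0, 0], [0, 0, 0, 0, 0, 0], [0, 0, 0, 0, 0, 0], [0, 0, 0, 0, 0, 0]],
], jaw=0.48)

```text
time: 7.0
position: [0.5155, -0.069, 0.0589]
tcp_rot: [-179.9, -0.1, 137.8]
force: [0.5, 0.6, -0.2]
width: 0.48
gripper_force: 0.0
```

arm_command([
  [[0, 0, -0.05, 0, 0, 0], [0, 0, -0.13, 0, 0, 0], [0, 0, -0.23, 0, 0, 0], [0, 0, -0.33, 0, 0, 0], [0, 0, -0.43, 0, 0, 0], [0, 0, -0.54, 0, 0, 0], [0, 0, -0.54, 0, 0, 0]],
])

```text
time: 7.7
position: [0.5184, -0.0698, 0.1975]
tcp_rot: [179.8, 0.3, 137.8]
force: [0.4, 0.8, 0.5]
width: 0.48
gripper_force: 0.0
```

```bash
python3 go.py .5917 .0290 .195 196.9; python3 - <<'E'
from h import *
a,_=r.get_image("top");b,_=r.get_image("scene")
a=cv2.resize(a[170:290,270:430],(640,480));b=cv2.resize(b[180:300,250:410],(640,480))
cv2.imwrite("pics/k2.png",cv2.resize(np.hstack([a,b]),(800,300))[:,:,::-1])
E
```

```text
t 7.7 pos [ 0.518 -0.07   0.198] rot [179.848   0.281 137.837] j [-15.298  11.414  93.417   0.009  74.85  -63.137] w 0.4796300227187091
units [0.048 0.49  0.011] [-0.     0.011 -1.969]
```

View pics/k2.png

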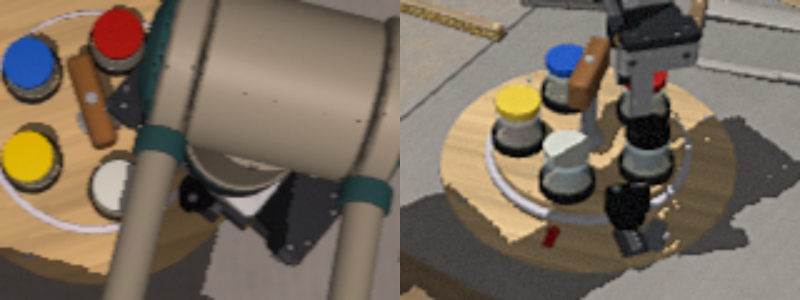

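The knob bar now stands across, so it is unlocked, and everything else is undisturbed. Next I go over the handle.

arm_command([
  [[0.006, 0.06, 0, 0, 0, -0.12], [0.012, 0.12, 0, 0, 0, -0.24], [0.018, 0.18, 0, 0, 0, -0.36], [0.024, 0.24, 0, 0, 0, -0.48], [0.03, 0.3, 0, 0, 0, -0.6], [0.036, 0.36, 0, 0, 0, -0.72], [0.042, 0.43, 0, 0, 0, -0.85], [0.048, 0.49, 0, 0, 0, -0.98]],
], jaw=0.6)

```text
time: 8.6
position: [0.5885, 0.0304, 0.1915]
tcp_rot: [-180.0, -0.4, 167.4]
force: [-0.3, -0.8, -0.4]
width: 0.594
gripper_force: 0.0
```

arm_command([
  [[0, 0, 0, 0, 0, -0.2], [0, 0, 0, 0, 0, -0.4], [0, 0, 0, 0, 0, -0.6], [0, 0, 0, 0, 0, -0.8], [0, 0, 0, 0, 0, -0.985], [0, 0, 0, 0, 0, -0.985], [0, 0, 0, 0, 0, -0.985]],
])

```text
time: 9.3
position: [0.5885, 0.0298, 0.1924]
tcp_rot: [179.9, -0.2, -163.3]
force: [-0.7, 0.9, -0.6]
width: 0.598
gripper_force: 0.0
```

```bash
python3 go.py .5917 .0290 .113 196.9
```

```text
t 9.3 pos [0.589 0.03  0.192] rot [ 179.87    -0.243 -163.331] j [  -3.892   17.615   85.486    0.037   77.172 -110.569] w 0.5978166516556404
units [-0.013 -0.007  0.317] [ 0.004 -0.008 -0.008]
```

arm_command([
  [[-0.013, -0.007, 0.06, 0.004, -0.008, -0.008], [-0.013, -0.007, 0.14, 0.004, -0.008, -0.008], [-0.013, -0.007, 0.22, 0.004, -0.008, -0.008], [-0.013, -0.007, 0.29, 0.004, -0.008, -0.008], [-0.013, -0.007, 0.317, 0.004, -0.008, -0.008], [-0.013, -0.007, 0.317, 0.004, -0.008, -0.008], [-0.013, -0.007, 0.317, 0.004, -0.008, -0.008]],
])

```text
time: 10.0
position: [0.5932, 0.029, 0.1151]
tcp_rot: [-179.9, 0.2, -163.0]
force: [-0.3, -0.2, -0.4]
width: 0.599
gripper_force: 0.0
```

```bash
python3 go.py .5917 .0290 .113 196.9
```

```text
t 10.0 pos [0.593 0.029 0.115] rot [-179.939    0.186 -163.003] j [  -3.915   20.868   92.08     0.01    66.856 -110.916] w 0.5991013753141097
units [0.006 0.002 0.008] [-0.002  0.006  0.003]
```

Good; I close on the handle.

arm_command([
  [[0.006, 0.002, 0.006, 0, 0.006, 0], [0.006, 0.002, 0.006, 0, 0.006, 0], [0.006, 0.002, 0.006, 0, 0.006, 0], [0.006, 0.002, 0.006, 0, 0.006, 0], [0.006, 0.002, 0.006, 0, 0.006, 0], [0.006, 0.002, 0.006, 0, 0.006, 0], [0.006, 0.002, 0.006, 0, 0.006, 0]],
], jaw=0.05)

```text
time: 10.7
position: [0.5911, 0.03, 0.1134]
tcp_rot: [180.0, -0.0, -163.0]
force: [-0.8, 4.9, 2.8]
width: 0.255
gripper_force: 30.0
```

arm_command([
  [[0, 0, 0, 0, 0, 0.08], [0, 0, 0, 0, 0, 0.18], [0, 0, 0, 0, 0, 0.28], [0, 0, 0, 0, 0, 0.38], [0, 0, 0, 0, 0, 0.48], [0, 0, 0, 0, 0, 0.56], [0, 0, 0, 0, 0, 0.64], [0, 0, 0, 0, 0, 0.72]],
])

```text
time: 11.5
position: [0.5911, 0.0301, 0.1134]
tcp_rot: [180.0, -0.0, 175.4]
force: [-0.9, 4.6, 3.2]
width: 0.249
gripper_force: 30.0
```

```bash
python3 go.py .5917 .0290 .113 52.9; python3 -c "
from h import *;print(r.get_state()['wrist_torque'])
a,_=r.get_image('top');b,_=r.get_image('scene')
a=cv2.resize(a[150:290,235:421],(640,480));b=cv2.resize(b[180:300,250:410],(640,480))
cv2.imwrite('pics/k3.png',cv2.resize(np.hstack([a,b]),(800,300))[:,:,::-1])"
```

```text
t 11.5 pos [0.591 0.03  0.113] rot [179.97   -0.02  175.357] j [ -3.842  20.897  92.292   0.033  66.83  -89.212] w 0.24922269698022242
units [-0.003 -0.004  0.002] [-0.    -0.001  4.082]
[0.77345528 0.02399495 0.12462172]
```

View pics/k3.png

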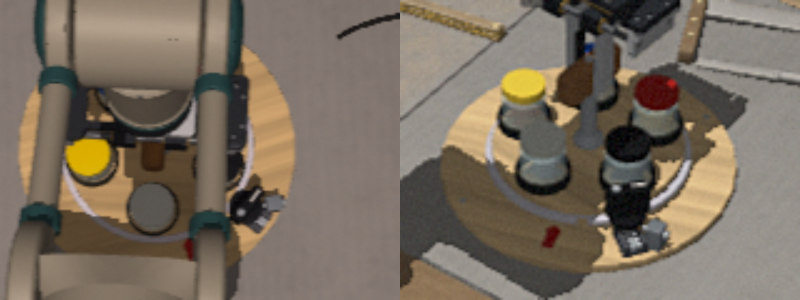

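The turntable turns freely with the handle, and the jars are upright. I keep going; 122.4° remains.

arm_command([
  [[0, 0, 0, 0, 0, 0.12], [0, 0, 0, 0, 0, 0.24], [0, 0, 0, 0, 0, 0.36], [0, 0, 0, 0, 0, 0.48], [0, 0, 0, 0, 0, 0.6], [0, 0, 0, 0, 0, 0.72], [0, 0, 0, 0, 0, 0.84], [0, 0, 0, 0, 0, 0.96]],
])

```text
time: 12.4
position: [0.5911, 0.0301, 0.1134]
tcp_rot: [180.0, -0.0, 146.6]
force: [-1.4, 4.7, 3.6]
width: 0.252
gripper_force: 30.0
```

arm_command([
  [[0, 0, 0, 0, 0, 0.12], [0, 0, 0, 0, 0, 0.24], [0, 0, 0, 0, 0, 0.36], [0, 0, 0, 0, 0, 0.48], [0, 0, 0, 0, 0, 0.6], [0, 0, 0, 0, 0, 0.72], [0, 0, 0, 0, 0, 0.84], [0, 0, 0, 0, 0, 0.96]],
])

```text
time: 13.2
position: [0.5912, 0.03, 0.1134]
tcp_rot: [180.0, -0.0, 117.8]
force: [-1.8, 4.4, 3.7]
width: 0.252
gripper_force: 30.0
```

arm_command([
  [[0, 0, 0, 0, 0, 0.12], [0, 0, 0, 0, 0, 0.24], [0, 0, 0, 0, 0, 0.36], [0, 0, 0, 0, 0, 0.48], [0, 0, 0, 0, 0, 0.6], [0, 0, 0, 0, 0, 0.72], [0, 0, 0, 0, 0, 0.84], [0, 0, 0, 0, 0, 0.96]],
])

```text
time: 14.0
position: [0.5912, 0.0301, 0.1134]
tcp_rot: [-180.0, -0.0, 89.0]
force: [-0.6, 5.6, 3.6]
width: 0.253
gripper_force: 30.0
```

arm_command([
  [[0, 0, 0, 0, 0, 0.12], [0, 0, 0, 0, 0, 0.24], [0, 0, 0, 0, 0, 0.36], [0, 0, 0, 0, 0, 0.48], [0, 0, 0, 0, 0, 0.6], [0, 0, 0, 0, 0, 0.72], [0, 0, 0, 0, 0, 0.84], [0, 0, 0, 0, 0, 0.93]],
])

```text
time: 14.8
position: [0.5912, 0.0301, 0.1134]
tcp_rot: [-180.0, -0.0, 61.1]
force: [-1.3, 5.8, 3.4]
width: 0.258
gripper_force: 30.0
```

```bash
python3 go.py .5917 .0290 .113 52.9
```

```text
t 14.8 pos [0.591 0.03  0.113] rot [-179.981   -0.022   61.089] j [-3.84  20.899 92.292  0.03  66.817 25.059] w 0.2579070429422219
units [-0.003  0.004  0.002] [-0.001 -0.001  0.273]
```

arm_command([
  [[0, 0, 0, 0, 0, 0.1], [0, 0, 0, 0, 0, 0.2], [0, 0, 0, 0, 0, 0.27], [0, 0, 0, 0, 0, 0.27], [0, 0, 0, 0, 0, 0.27], [0, 0, 0, 0, 0, 0.27]],
])

```text
time: 15.4
position: [0.5912, 0.03, 0.1134]
tcp_rot: [-180.0, -0.0, 53.1]
force: [-1.4, 6.2, 3.7]
width: 0.256
gripper_force: 30.0
```

```bash
python3 go.py .5917 .0290 .113 52.9; python3 - <<'E'
from h import *
a,d=r.get_image('top');b,e=r.get_image('scene')
for n,i,dd in(("top",a,d),("scene",b,e)):
    P=cloud(n,dd);h=cv2.cvtColor(i,cv2.COLOR_RGB2HSV)
    m=(h[...,1]>150)&((h[...,0]<8)|(h[...,0]>172))&(abs(P[...,2]-.094)<.008)&(np.hypot(P[...,0]-.592,P[...,1]-.029)<.13)
    if m.sum()>5:
        q=P[m];c,rad=cv2.minEnclosingCircle(q[:,:2].astype(np.float32));print(n,m.sum(),c,rad,np.degrees(np.arctan2(c[1]-.029,c[0]-.5917))%360)
a=cv2.resize(a[150:290,235:421],(640,480));b=cv2.resize(b[180:300,250:410],(640,480))
cv2.imwrite('pics/k4.png',cv2.resize(np.hstack([a,b]),(800,300))[:,:,::-1])
E
```

```text
t 15.4 pos [0.591 0.03  0.113] rot [-179.977   -0.027   53.073] j [-3.846 20.897 92.29   0.038 66.817 33.066] w 0.25614605592100953
units [-0.002  0.004  0.002] [-0.001 -0.001  0.006]
top 293 (0.5209066867828369, 0.008233110420405865) 0.023889804258942604 196.34880575176868
scene 218 (0.5177240967750549, 0.008757876232266426) 0.025823725387454033 195.30331949977185
```

View pics/k4.png

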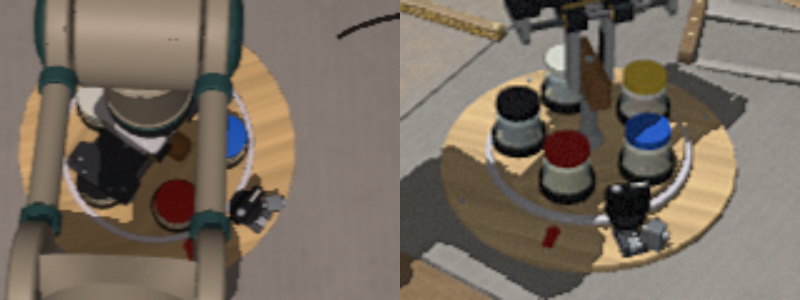

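The red lid sits at 196.3° against the front direction of 196.6° (about 0.5 mm off). All jars are upright, the knob bar is across, and the handle is gripped at 30 N. I hand in.

```bash
python3 -c "
from cell import r;print(r.job_done())"
```

```text
the job is handed in; nothing more can be done
None
```

I unlocked the knob, turned the red-lidded jar to the front mark (about 0.5 mm off by the top camera), and handed the job in at about 15.5 s with the gripper still holding the handle; no verdict came back.

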